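Make up two bench kits on outlined trays

ROBOT

A 7-joint arm with a two-finger parallel gripper is mounted at the origin on a cart in front of the work surface, level with it; the furniture and walls round the work are solid. World frame = base frame: x ahead of the robot, y to its left, z up, the work surface at z = 0. Lengths are in mm, angles in rad, forces in N, time in s.
With the tool pointing down it reaches from about 400 to 875 mm from the base axis. Payload 19.3 kg.
Tool frame: the origin (TCP) lies midway between the tips of the shut fingers; the grasp point (between the pads) lies 19 mm behind it; z points along the fingers, y is the line along which they close (so a half turn about z gives the same grasp; the last joint's range is limited). The gripper opens to 85 mm and grips with 20 to 120 N. Pads are 22 mm wide; open, the fingers measure 114 mm over their backs; the gripper's body (76 mm by 85 mm) begins 54 mm behind the grasp point. The pads swing forward as they close: fully open they stand 13 mm farther back than shut.
Start: joints at [-1.229, 0.521, -0.036, 1.599, 0.021, 1.021, -0.113], TCP at [250.179, 572.735, 231.291] pointing down, gripper open.
Joint ranges: [-2.91, 2.91], [-0.3, 2.13], [-1.5, 1.42], [0.17, 2.43], [-1.26, 4.41], [0.16, 1.93], [-2.52, 2.52]. Speed limits (rad/s): [1.89, 1.89, 2.39, 2.39, 3.01, 3.01, 3.01].

INTERFACE

Orientations are given as a unit quaternion [x, y, z, w].
In Python, from plant import robot, telemetry, read_camera, camera_model gives the robot as it stands (robot), with the cameras as plain functions and the readings (telemetry).
- The arm moves only by the shell command python3 inch.py 'ROWS' [OPENING] [FORCE]. ROWS is a JSON list of rows, 1 to 5 of them, each written [[dx, dy, dz], [rx, ry, rz]]: dx, dy, dz in a scale on which 1.0 is 200 mm, then a rotation vector rx, ry, rz in fractions of the full range, 1 being pi rad; each row shifts and turns the commanded pose from where the row before left it, along the tool's axes as they then stand; what a row does not reach is not made up. A row lasts 1/12 s, in which the tool goes at most 41.7 mm and 0.125 rad, less where a joint would pass 70% of its speed; a pose out of reach is approached as far as the arm can. OPENING is the finger opening in mm, set as the command begins (- or left out keeps the last). The fingers move at their own pace and stop on an object; FORCE is the grip in N (left out, the last holds). Time passes only in rows, so rows that do not move let the fingers close. It prints the time, the measured TCP pose, the force, the opening and the grip force at its end. No shift or turn number may pass 1 either way. Input that does not fit is refused with a message, and nothing moves.
- telemetry.sense(): the state, without advancing time (a new reading comes with each control period).
- read_camera(name): name is "side" or "top"; returns the picture (384x512x3 uint8, red, green, blue); there is no depth.
- camera_model(name): a dict with "camera_matrix" (3x3 intrinsics, pixels), "rvec" (rotation vector, rad) and "tvec" (3), from world to camera coordinates, as OpenCV has them. Camera axes: x right, y down, z forward; pixel columns grow to the right and rows downward; lengths in mm; the calibration is good to about 2 mm. A picture is of the moment at which its call begins. camera_model takes no time and is no camera call.
- robot.sign_off(): hands the job in; it is judged then, once.
The state is a dict: "clock": time; "joint_pos": joint angles; "qd": joint speeds; "effort": joint torques, N m; "eef_pos": TCP position; "tool_rot": TCP orientation; "contact_force": force on the tool from outside, world axes, zero at the start; "moment": the same for the moment, N m; "finger_gap": finger opening in mm; "grasp_force": force on a finger pad.
Only numpy, scipy, OpenCV 4.12 (cv2) and the standard library are available. Lean on these libraries where they do the work, as an engineer would, in place of code of your own. Each camera call takes 0.05 s, during which the arm holds its last target. There are 200 camera calls.

TASK

Make up the two bench kits from the things lying on the worktop. The blue tray gets the petri dish and the black-capped marker; the yellow tray gets the red-capped marker, the pale cap strip and the black strip rack. Lay each thing flat on the white outline of its own shape, in line with it and well centred, and leave the timer and the roll of red tape where they are.

Things in the scene. Friction and masses are not known exactly. Their poses are not given: they have to be found in the camera images.
- petri_dish: Round petri dish with its lid on, pale and translucent, 62 mm across, 16 mm high; the lid is fixed. Flat on the worktop at the start, loose. Origin: centre of its underside, z up. About 22 g.
- marker_black: White lab marker with a black cap, 11 mm thick, 124 mm long along its own y. Flat on the worktop at the start, loose. Origin: centre of its underside, z up, its axis 6 mm above the origin. About 12 g.
- marker_red: White lab marker with a red cap, 11 mm thick, 124 mm long along its own y. Flat on the worktop at the start, loose. Origin: centre of its underside, z up, its axis 6 mm above the origin. About 12 g.
- cap_strip: Pale yellow strip of eight tube caps, 20 mm wide (x), 88 mm long (y), 10 mm high over the caps (the solid strip itself 6 mm). Flat on the worktop at the start, loose. Origin: centre of its underside, z up. About 30 g.
- strip_rack: Small black block-shaped rack for tube strips, 72 mm long (x), 30 mm wide (y), 16 mm high. Flat on the worktop at the start, loose. Origin: centre of its underside, z up. About 60 g.
- tray_blue: Blue tray, fixed, 190 (x) x 170 (y) mm, floor top at 5 mm; ends at +y and -y 18 mm high, 6 mm thick, other edges open. Origin: centre of underside, z up. White flat outlines at y = 0: marker's (18 x 132 mm, along y) at x = -58 mm, with 3 mm high stops 16 mm either side at y = +-45 mm; petri dish's (disc, 70 mm) at x = 32 mm.
- tray_yellow: Yellow tray, fixed, 190 (x) x 170 (y) mm, floor top at 5 mm; ends at +y and -y 18 mm high, 6 mm thick, other edges open. Origin: centre of underside, z up. White flat outlines at y = 0: marker's (18 x 132 mm, along y) at x = -60 mm, with 3 mm high stops 16 mm either side at y = +-45 mm; cap strip's (28 x 96, along y) at x = -2 mm; strip rack's (38 x 80, rack's x along tray's y) at x = 56 mm.
- timer: White lab timer with three coloured keys, 62 x 68 x 20 mm; belongs to no kit, to be left alone. Flat on the worktop at the start, loose. Origin: centre of its underside, z up.
- tape_roll: Roll of red tape lying flat, 66 mm across, 19 mm high; belongs to no kit, to be left alone. Flat on the worktop at the start, loose. Origin: centre of its underside, z up.

How it is judged (in metres and radians):
At the end, for the whole second after the job is handed in: All five things rest on their own outlines in the right trays: centres within 14 mm (tray x) and 15 mm (tray y), undersides on the tray floor, long things within 0.25 rad of the tray's y axis (either way round), dish, strip and rack level within 0.1 rad, all at rest (under 0.02 m/s) (x of petri_dish in the frame of tray_blue between 0.018 and 0.046 m and y of petri_dish in the frame of tray_blue between -0.015 and 0.015 m and z of petri_dish in the frame of tray_blue between 0 and 0.01 m and linear speed of each of petri_dish, marker_black, marker_red, cap_strip, strip_rack below 0.02 m/s and angle between each of petri_dish, cap_strip, strip_rack's own z axis and vertical below 0.1 rad and x of marker_black in the frame of tray_blue between -0.072 and -0.044 m and y of marker_black in the frame of tray_blue between -0.015 and 0.015 m and z of marker_black in the frame of tray_blue between 0 and 0.02 m and angle between the y axis of marker_black and the y axis of tray_blue, either way round below 0.25 rad and x of marker_red in the frame of tray_yellow between -0.074 and -0.046 m and y of marker_red in the frame of tray_yellow between -0.015 and 0.015 m and z of marker_red in the frame of tray_yellow between 0 and 0.02 m and angle between the y axis of each of marker_red, cap_strip and the y axis of tray_yellow, either way round below 0.25 rad and x of cap_strip in the frame of tray_yellow between -0.016 and 0.012 m and y of cap_strip in the frame of tray_yellow between -0.015 and 0.015 m and z of cap_strip in the frame of tray_yellow between 0 and 0.01 m and x of strip_rack in the frame of tray_yellow between 0.042 and 0.07 m and y of strip_rack in the frame of tray_yellow between -0.015 and 0.015 m and z of strip_rack in the frame of tray_yellow between 0 and 0.01 m and angle between the x axis of strip_rack and the y axis of tray_yellow, either way round below 0.25 rad); the robot touches nothing.
It fails at once if the timer is pushed more than 20 mm (distance of timer from where it was at the start of the episode above 0.02 m).
It fails at once if the tape roll is pushed more than 20 mm (distance of tape_roll from where it was at the start of the episode above 0.02 m).
It also fails if it takes over 122 s, if anything falls off the work surface, if the arm or the gripper's body presses on something with over 40 N, if the wrist force passes 120 N, or if a joint passes its speed limit or range.

## Working session

There is one attempt and no reset: what is moved stays moved. The work goes in short steps, Python scripts to look and compute and a shell command to move; the robot and the scene stay as the last step left them, time stands still between calls to the robot, and variables do not carry over. Pictures are saved under pics/ and viewed, at most 14 in all, crops included, and the job is handed in when it is done.

```bash
ls; mkdir -p pics; python3 - <<'E'
from plant import robot, telemetry, read_camera, camera_model
import cv2,numpy as np
for n in("top","side"):
    im=read_camera(n); cv2.imwrite(f"pics/{n}0.png",cv2.resize(im[:,:,::-1],(800,600),interpolation=cv2.INTER_CUBIC)); np.save(f"pics/{n}0.npy",im)
    m=camera_model(n); print(m)
print(telemetry.sense())
E
```

```text
inch.py
pics
plant.py
{'camera_matrix': array([[358.50507797,   0.        , 250.42940139],
       [  0.        , 358.50507797, 194.87878698],
       [  0.        ,   0.        ,   1.        ]]), 'rvec': array([ 2.11177278, -2.11280227,  0.20080203]), 'tvec': array([ 16.09561927, 582.4472318 , 822.47628744])}
{'camera_matrix': array([[466.77321719,   0.        , 262.34590361],
       [  0.        , 466.77321719, 191.04144527],
       [  0.        ,   0.        ,   1.        ]]), 'rvec': array([ 0.09758972, -2.63119165,  1.61435596]), 'tvec': array([ 564.15334823,   51.6960496 , 1187.963069  ])}
{'clock': 0.1, 'joint_pos': array([-1.229202  ,  0.52193919, -0.03630895,  1.59991404,  0.02119741,
        1.02108142, -0.11276058]), 'qd': array([ 2.32705518e-04, -1.77717788e-03, -1.31361201e-03, -1.46890052e-03,
       -3.10537860e-04, -7.14701418e-05,  8.93952665e-04]), 'effort': array([ 3.89063149e-03, -9.28474545e+01,  1.98430739e+00, -3.70537519e+01,
        1.81156310e-02,  5.22676884e-03, -1.56765267e-07]), 'eef_pos': array([250.08646986, 572.48256596, 230.8062025 ]), 'tool_rot': array([ 2.04440349e-01,  9.78878907e-01, -4.74521536e-04, -6.22920368e-05]), 'contact_force': array([-0.97614412, -0.14353895, -0.53766136]), 'moment': array([ 0.01354968,  0.05632728, -0.04240953]), 'grasp_force': 0.0, 'finger_gap': 85.43824641525899}
```

View pics/top0.png

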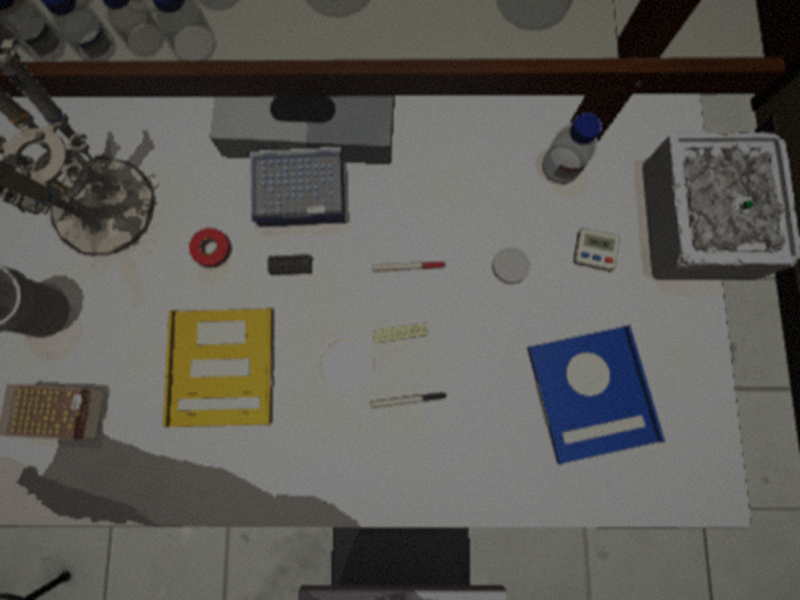

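View pics/side0.png

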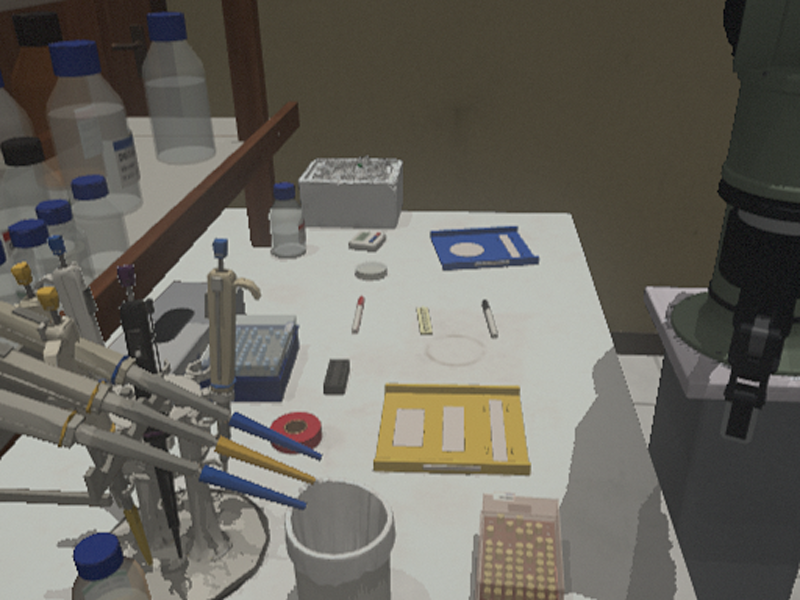

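The top view shows the yellow tray at about (220,368), the blue tray at (596,393), the rack at (290,264), the red marker at (408,266), the dish at (511,265), the cap strip at (401,331) and the black marker at (408,399). The timer is at (597,249) and the tape at (210,247). I'll enlarge this and measure.

```bash
cat > h.py <<'E'
import numpy as np,cv2
from scipy.spatial.transform import Rotation as R
from plant import robot, telemetry, read_camera, camera_model
def cam(n):
    m=camera_model(n); return m["camera_matrix"],cv2.Rodrigues(m["rvec"])[0],m["tvec"]
def proj(n,P):
    K,r,t=cam(n); q=(K@(r@np.atleast_2d(P).astype(float).T+t[:,None])).T; return q[:,:2]/q[:,2:]
def back(n,uv,z):   # pixels -> world points on plane z
    K,r,t=cam(n); d=(np.linalg.inv(K)@np.c_[np.atleast_2d(uv),np.ones(len(np.atleast_2d(uv)))].T).T@r
    c=-r.T@t; return c+d*((z-c[2])/d[:,2])[:,None]
def togo(x,y,z,yaw=None):
    """tool-axis shift to world point; yaw = wanted direction of tool y axis in world (mod pi)"""
    s=telemetry.sense(); q=R.from_quat(s["tool_rot"]); p=s["eef_pos"]
    ty=q.apply([0,1,0]); cur=np.arctan2(ty[1],ty[0])
    print("t",s["clock"],"pos",p.round(1),"yaw",round(cur,3),"q7",s["joint_pos"].round(2),"gap",round(s["finger_gap"],1),"zax",q.apply([0,0,1]).round(3))
    print("tool d",q.inv().apply(np.array([x,y,z])-p).round(1), "rz" if yaw is not None else "", None if yaw is None else -round((yaw-cur+np.pi/2)%np.pi-np.pi/2,3))
E
python3 - <<'E'
from h import *
print(proj("top",[[500,0,0],[600,0,0],[500,100,0],[250,572,231],[0,0,0]]).round(1))
print(proj("side",[[500,0,0],[600,0,0],[500,100,0],[250,572,231],[0,0,300]]).round(1))
im=np.load("pics/top0.npy")[:,:,::-1]
for nm,(x0,y0,w,h) in {"L":(100,140,185,138),"R":(225,140,220,165)}.items():
    c=im[y0:y0+h,x0:x0+w]; c=cv2.convertScaleAbs(c,alpha=1.5); s=4 if nm=="L" else 3.6
    cv2.imwrite(f"pics/{nm}0.png",cv2.resize(c,None,fx=s,fy=s,interpolation=cv2.INTER_CUBIC))
hsv=cv2.cvtColor(im,cv2.COLOR_BGR2HSV)
def rep(nm,mask,z):
    n,l,st,c=cv2.connectedComponentsWithStats(mask.astype(np.uint8))
    for i in range(1,n):
        if st[i,4]>25 and 100<c[i][0]<430 and 140<c[i][1]<300:
            pts=np.argwhere(l==i)[:,::-1].astype(np.float32)
            w=back("top",pts,z)[:,:2]; r=cv2.minAreaRect(w.astype(np.float32)); m=w.mean(0); e,v=np.linalg.eigh(np.cov((w-m).T))
            print(nm,"px",c[i].round(1),st[i,4],"rect",np.round(r[0],1),np.round(r[1],1),round(r[2],1),"mean",m.round(1),"axis",np.round(np.arctan2(v[1,1],v[0,1]),3))
H,S,V=[hsv[:,:,i].astype(int) for i in range(3)]
rep("blue",(H>100)&(H<130)&(S>130),5)
rep("yel",(H>18)&(H<32)&(S>170),5)
rep("capstrip",(H>18)&(H<40)&(S>50)&(S<150),8)
rep("red",((H<8)|(H>172))&(S>120),6)
rep("black",(V<55),8)
E
```

```text
[[256.8 230.8]
 [256.7 192.7]
 [217.9 230.8]
 [-56.8 356. ]
 [257.4 448.8]]
[[287.4 205.7]
 [249.6 204.7]
 [286.  225.4]
 [470.7 267.7]
 [511.   95.3]]
blue px [380.8 251.6] 3881 rect [ 448.  -311.3] [186.  171.2] 11.8 mean [ 447.7 -312. ] axis -2.95
yel px [140.9 235.9] 2944 rect [490.7 300. ] [184.5 169.1] 1.6 mean [487.2 296.5] axis 2.915
yel px [107.5 231.8] 45 rect [499.6 382.6] [87.3  4.7] 1.6 mean [497.3 383. ] axis -3.108
capstrip px [123.5 221.3] 177 rect [491.5 299.7] [192.3 174.4] 1.6 mean [525.  342.1] axis 2.592
capstrip px [141.7 212.9] 101 rect [546.7 298.4] [83.5 39.1] 90.0 mean [545.6 296.9] axis 1.501
capstrip px [255.5 212.8] 221 rect [545.7   3. ] [18.  83.3] 8.6 mean [545.6   3.2] axis 1.725
capstrip px [172.9 234.1] 35 rect [492.7 213.2] [73.8  4.2] 0.1 mean [491.1 213.8] axis -3.118
capstrip px [139.7 235.1] 121 rect [488.7 297.4] [97.5 30.5] 90.0 mean [488.5 298.7] axis 1.575
capstrip px [140.5 258.1] 140 rect [430.7 295.6] [ 22.2 133.9] 1.5 mean [430.6 293.1] axis 1.599
capstrip px [148.3 271.6] 61 rect [397.1 274.7] [  3.8 130.2] 2.1 mean [397.4 271.5] axis 1.599
red px [133.5 157.9] 367 rect [695.4 328.8] [64.  63.5] 47.8 mean [694.4 328.7] axis 0.988
red px [277.1 169. ] 34 rect [662.7 -53.9] [31.7  5.5] 89.9 mean [662.6 -54.2] axis 1.639
black px [185.2 169.1] 295 rect [661.3 188.4] [71.7 30.1] 89.9 mean [662.3 188.6] axis 1.595
black px [411. 246.] 139 rect [ 464.9 -386.9] [184.2   5. ] 11.9 mean [ 461.4 -387.8] axis -2.934
black px [277.2 253.4] 38 rect [442.5 -51.8] [ 6.3 33.5] 8.0 mean [442.4 -51.2] axis 1.702
```

View pics/L0.png

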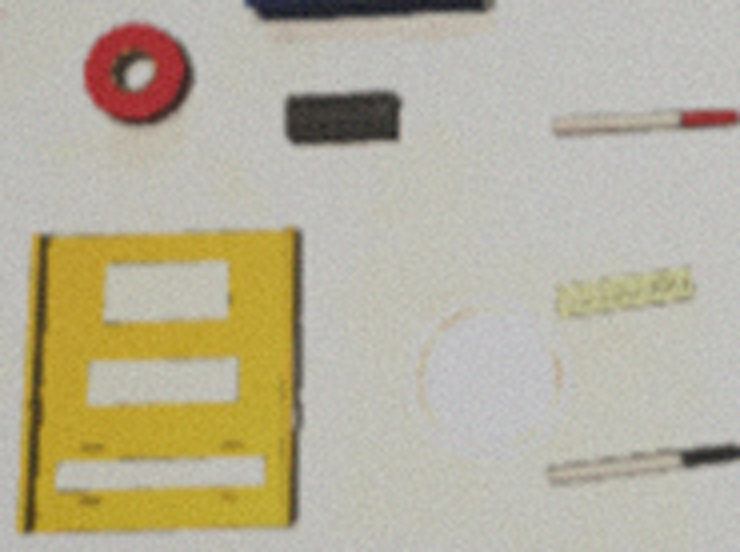

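View pics/R0.png

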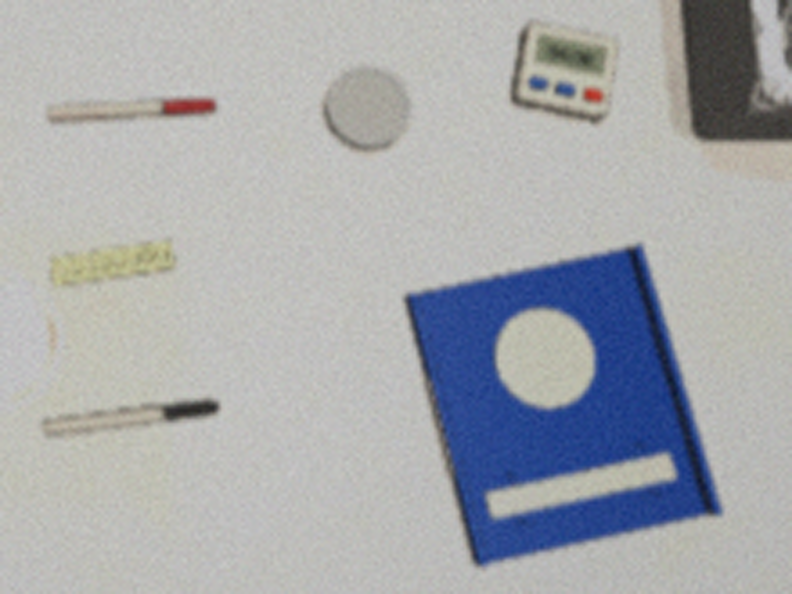

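The crops show all the outline corners clearly. In L the rack outline is near (167,292), the strip outline near (163,382) and the marker outline near (161,474). In R the disc is at (546,358) and the blue marker outline at about (582,487). Next I'll convert these to world positions.

```bash
python3 - <<'E'
from h import *
def L(p): return 100+(np.array(p,float)+.5)/4-.5 if 0 else np.array([100,140])+(np.array(p,float)+.5)/4-.5
def Rr(p): return np.array([225,140])+(np.array(p,float)+.5)/3.6-.5
def rect(n,px,z):
    w=back("top",px,z)[:,:2].astype(np.float32); r=cv2.minAreaRect(w); c=w.mean(0)
    if len(w)==4:
        a=(w[1]+w[2]-w[0]-w[3])/2; b=(w[0]+w[1]-w[2]-w[3])/2
        print(n,c.round(1),"len",np.linalg.norm(a).round(1),"wid",np.linalg.norm(b).round(1),"short-axis yaw",round((np.arctan2(a[1],a[0])+np.pi)%np.pi-np.pi/2,3))
    elif len(w)==2:
        a=w[1]-w[0]; print(n,c.round(1),"len",np.linalg.norm(a).round(1),"short yaw",round((np.arctan2(a[1],a[0])+np.pi)%np.pi-np.pi/2,3))
    else: print(n,c.round(1))
rect("rackO",L([(106,263),(228,260),(230,321),(104,323)]),5)
rect("capO",L([(88,362),(238,358),(238,402),(87,405)]),5)
rect("mkO",L([(56,462),(265,458),(266,486),(57,491)]),5)
rect("tray_yel",L([(36,235),(298,229),(294,525),(20,530)]),5)
rect("rack",L([(288,97),(397,92),(399,138),(289,141)]),8)
rect("red L",L([(553,126),(740,117)]),5.5)
rect("red",Rr([(48,113),(216,105)]),5.5)
rect("cap",Rr([(51,271),(174,255)]),5)
rect("black",Rr([(43,428),(219,406)]),5.5)
rect("dish",Rr([(367,107)]),10)
rect("disc",Rr([(546,358)]),5)
rect("bmkO",Rr([(487,492),(672,453),(678,480),(492,520)]),5)
rect("timer",Rr([(567,70)]),10)
# dish by circle on green-ish threshold in side cam? cross-check side projections
P=[[662,188,8],[662,3,5.5],[546,3,5],[447,3,5.5],[655,-155,10],[480,-305,5]]
print((proj("side",P)/.64).round(0))
E
```

```text
rackO [547.  298.8] len 80.5 wid 39.7 short-axis yaw 0.019
capO [488.8 298. ] len 96.4 wid 27.8 short-axis yaw 0.023
mkO [430.5 295.6] len 132.2 wid 17.8 short-axis yaw 0.021
tray_yel [492.  298.7] len 171.8 wid 188.8 short-axis yaw 0.02
rack [663.  188.1] len 72.4 wid 30.9 short-axis yaw 0.036
red L [660.2 -12.2] len 123.7 short yaw 0.048
red [660.4 -12.4] len 123.5 short yaw 0.047
cap [546.3   2.2] len 89.0 short yaw 0.13
black [437.3 -10.5] len 124.2 short yaw 0.123
dish [ 660.3 -183.7]
disc [ 478.4 -303. ]
bmkO [ 390.2 -322.1] len 132.4 wid 18.7 short-axis yaw 0.203
timer [ 688.  -331.1]
[[334. 375.]
 [353. 317.]
 [422. 319.]
 [481. 320.]
 [369. 275.]
 [464. 248.]]
```

Sizes agree with the given ones to within about 2 mm, so the poses are good. I'll start with the rack.

The rows are not in the units I measure in: shifts go in shares of 200 mm and turns go in shares of pi rad. I convert before sending: 0.125 rad / 3.1416 = 0.0398.

```bash
cat > go.py <<'E'
import sys
from h import *
togo(*map(float,sys.argv[1:]))
E
python3 inch.py '[[[0,0,0],[0,0,0.0398]],[[0,0,0],[0,0,0.0398]],[[0,0,0],[0,0,0.0398]],[[0,0,0],[0,0,0.0398]],[[0,0,0],[0,0,0.0398]]]' 55 30
python3 inch.py '[[[0,0,0],[0,0,0.0398]],[[0,0,0],[0,0,0.0398]],[[0,0,0],[0,0,0.0398]],[[0,0,0],[0,0,0.0398]],[[0,0,0],[0,0,0.0382]]]'
python3 go.py 663 188 90 0.036
```

```text
clock: 0.52
eef_pos: [250.2, 572.6, 231.0]
tool_rot: [0.498, 0.867, -0.0, 0.0]
contact_force: [-0.8, -0.3, -0.4]
finger_gap: 54.8
grasp_force: 0.0
clock: 0.93
eef_pos: [250.1, 572.6, 231.0]
tool_rot: [0.739, 0.674, -0.0, 0.0]
contact_force: [1.1, -0.7, 0.4]
finger_gap: 55.0
grasp_force: 0.0
t 0.9333 pos [250.1 572.6 231. ] yaw -0.092 q7 [-1.44  0.54  0.27  1.61 -0.16  1.02 -1.21] gap 55.0 zax [-0.    -0.001 -1.   ]
tool d [-344.8  446.6  141.2] rz -0.128
```

In the tool's units: 30 mm / 200 = 0.15, -23 mm / 200 = -0.115.

```bash

python3 inch.py '[[[-0.115,0.15,0],[0,0,0]],[[-0.115,0.15,0],[0,0,0]],[[-0.115,0.15,0],[0,0,0]],[[-0.115,0.15,0],[0,0,0]],[[-0.115,0.15,0],[0,0,0]]]' >/dev/null
python3 inch.py '[[[-0.115,0.15,0.025],[0,0,0]],[[-0.115,0.15,0.025],[0,0,0]],[[-0.115,0.15,0.05],[0,0,0]],[[-0.115,0.15,0.05],[0,0,0]],[[-0.115,0.15,0.05],[0,0,0]]]'
python3 inch.py '[[[-0.115,0.15,0.05],[0,0,0]],[[-0.115,0.15,0.05],[0,0,0]],[[-0.115,0.15,0.05],[0,0,0]],[[-0.115,0.15,0.05],[0,0,0]],[[-0.115,0.135,0.05],[0,0,-0.0382]]]'
python3 go.py 663 188 50 0.036
```

```text
clock: 1.77
eef_pos: [530.3, 316.4, 190.7]
tool_rot: [0.737, 0.676, -0.0, -0.0]
contact_force: [-0.0, 1.0, -0.1]
finger_gap: 55.2
grasp_force: 0.0
clock: 2.18
eef_pos: [667.0, 189.1, 140.2]
tool_rot: [0.696, 0.718, -0.0, -0.0]
contact_force: [0.1, 0.4, 0.9]
finger_gap: 54.7
grasp_force: 0.0
t 2.1833 pos [667.  189.1 140.2] yaw 0.032 q7 [-0.51  0.74  0.24  1.49 -0.2   0.94 -0.17] gap 54.7 zax [-0.001 -0.    -1.   ]
tool d [-1.  -4.  90.2] rz -0.004
```

In the tool's units: 30 mm / 200 = 0.15, 25 mm / 200 = 0.125.

```bash

python3 inch.py '[[[-0.005,-0.02,0.15],[0,0,0]],[[0,0,0.15],[0,0,0]],[[0,0,0.15],[0,0,0]],[[0,0,0.125],[0,0,0]],[[0,0,0.1],[0,0,0]]]'
python3 inch.py '[[[0,0,0],[0,0,0]],[[0,0,0],[0,0,0]],[[0,0,0],[0,0,0]],[[0,0,0],[0,0,0]],[[0,0,0],[0,0,0]]]' 15 30
python3 inch.py '[[[0,0,-0.1],[0,0,0]],[[0,0,-0.1],[0,0,0]],[[0,0,-0.1],[0,0,0]],[[0,0,0],[0,0,0]]]'
python3 go.py 546.8 298.7 65 0.021
```

```text
clock: 2.6
eef_pos: [660.8, 189.1, 3.6]
tool_rot: [0.695, 0.719, -0.001, -0.001]
contact_force: [1.1, -0.1, -0.3]
finger_gap: 55.1
grasp_force: 0.0
clock: 3.02
eef_pos: [662.6, 189.7, 7.8]
tool_rot: [0.695, 0.719, 0.001, 0.0]
contact_force: [0.2, -0.7, 0.2]
finger_gap: 29.3
grasp_force: 35.5
clock: 3.35
eef_pos: [664.1, 190.0, 71.2]
tool_rot: [0.695, 0.719, 0.003, 0.001]
contact_force: [0.3, -0.3, 0.3]
finger_gap: 29.0
grasp_force: 35.5
t 3.35 pos [664.1 190.   71.2] yaw 0.034 q7 [-0.5   0.82  0.22  1.54 -0.22  0.81 -0.16] gap 29.0 zax [ 0.006  0.002 -1.   ]
tool d [ 112.6 -113.6    5.7] rz 0.013
```

In the tool's units: -23 mm / 200 = -0.115, 22.6 mm / 200 = 0.113, 0.013 rad / 3.1416 = 0.0041.

```bash

python3 inch.py '[[[0.115,-0.115,0],[0,0,0]],[[0.115,-0.115,0],[0,0,0.0041]],[[0.115,-0.115,0],[0,0,0]],[[0.115,-0.115,0],[0,0,0]],[[0.113,-0.11,0],[0,0,0]]]' >/dev/null
python3 inch.py '[[[0,0,0],[0,0,0]],[[0,0,0],[0,0,0]]]'
python3 go.py 546.8 300.7 13 0.021
```

```text
clock: 3.93
eef_pos: [543.9, 303.0, 66.9]
tool_rot: [0.698, 0.716, 0.0, -0.0]
contact_force: [-0.9, -1.8, -0.5]
finger_gap: 29.0
grasp_force: 35.5
t 3.9333 pos [543.9 303.   66.9] yaw 0.024 q7 [-0.76  0.74  0.23  1.73 -0.24  0.7  -0.37] gap 29.0 zax [ 0.     0.001 -1.   ]
tool d [-2.4  2.9 53.9] rz 0.003
```

In the tool's units: 18 mm / 200 = 0.09, 15 mm / 200 = 0.075.

```bash

python3 inch.py '[[[-0.012,0.0145,0.075],[0,0,0]],[[0,0,0.09],[0,0,0]],[[0,0,0.07],[0,0,0]],[[0,0,0.025],[0,0,0]],[[0,0,0],[0,0,0]]]'
python3 inch.py '[[[0,0,0],[0,0,0]],[[0,0,0],[0,0,0]]]'
```

```text
clock: 4.35
eef_pos: [547.6, 297.5, 12.6]
tool_rot: [0.7, 0.714, -0.001, -0.0]
contact_force: [0.5, -0.3, -1.2]
finger_gap: 28.8
grasp_force: 35.5
clock: 4.52
eef_pos: [548.4, 298.6, 14.9]
tool_rot: [0.7, 0.714, 0.0, 0.0]
contact_force: [0.6, 0.3, -0.2]
finger_gap: 29.2
grasp_force: 35.5
```

In the tool's units: 1.5 mm / 200 = 0.0075, -1 mm / 200 = -0.005.

```bash

python3 inch.py '[[[0.005,-0.005,0.0075],[0,0,0]],[[0,0,0],[0,0,0]],[[0,0,0],[0,0,0]]]'
python3 inch.py '[[[0,0,0],[0,0,0]],[[0,0,0],[0,0,0]],[[0,0,0],[0,0,0]]]' 44
python3 inch.py '[[[0,0,-0.075],[0,0,0]],[[0,0,-0.125],[0,0,0]],[[0,0,-0.15],[0,0,0]],[[0,0,0],[0,0,0]]]'
python3 go.py 546.3 2.2 50 0.13
```

```text
clock: 4.77
eef_pos: [546.9, 300.0, 13.1]
tool_rot: [0.7, 0.715, 0.0, -0.0]
contact_force: [0.4, 0.0, -0.4]
finger_gap: 29.0
grasp_force: 35.5
clock: 5.02
eef_pos: [547.0, 299.7, 13.0]
tool_rot: [0.7, 0.714, 0.0, 0.0]
contact_force: [0.1, 0.9, 0.4]
finger_gap: 43.8
grasp_force: 0.0
clock: 5.35
eef_pos: [549.1, 300.6, 87.7]
tool_rot: [0.7, 0.714, 0.003, 0.001]
contact_force: [1.7, -0.4, 1.0]
finger_gap: 44.0
grasp_force: 0.0
t 5.35 pos [549.1 300.6  87.7] yaw 0.02 q7 [-0.76  0.71  0.24  1.72 -0.24  0.73 -0.37] gap 44.0 zax [ 0.005  0.003 -1.   ]
tool d [-298.4   -9.2   36.7] rz -0.11
```

In the tool's units: -30 mm / 200 = -0.15, -1 mm / 200 = -0.005.

```bash

python3 inch.py '[[[-0.15,-0.005,0],[0,0,0]],[[-0.15,-0.005,0],[0,0,0]],[[-0.15,-0.005,0],[0,0,0]],[[-0.15,-0.005,0],[0,0,0]],[[-0.15,-0.005,0],[0,0,0]]]' >/dev/null
python3 inch.py '[[[-0.15,-0.005,0.025],[0,0,0]],[[-0.15,-0.005,0.025],[0,0,0]],[[-0.15,-0.005,0.025],[0,0,0]],[[-0.15,-0.005,0.05],[0,0,0]],[[-0.14,-0.005,0.05],[0,0,-0.035]]]' >/dev/null
python3 inch.py '[[[0,0,0],[0,0,0]],[[0,0,0],[0,0,0]]]'
python3 go.py 546.3 2.2 5 0.13
```

```text
clock: 6.35
eef_pos: [542.9, -0.4, 47.5]
tool_rot: [0.661, 0.751, -0.0, -0.0]
contact_force: [0.7, 0.7, 1.3]
finger_gap: 43.8
grasp_force: 0.0
t 6.35 pos [ 5.429e+02 -4.000e-01  4.750e+01] yaw 0.127 q7 [-0.21  0.67  0.15  1.95 -0.18  0.53  0.18] gap 43.8 zax [-0.001 -0.    -1.   ]
tool d [ 2.2  3.7 42.5] rz -0.003
```

In the tool's units: 15 mm / 200 = 0.075, 10 mm / 200 = 0.05.

```bash

python3 inch.py '[[[0.011,0.0185,0.075],[0,0,0]],[[0,0,0.075],[0,0,0]],[[0,0,0.05],[0,0,0]],[[0,0,0.02],[0,0,0]],[[0,0,0],[0,0,0]]]' 
python3 inch.py '[[[0,0,0],[0,0,0]],[[0,0,0],[0,0,0]]]'
python3 go.py 546.3 2.2 2.5 0.13
```

```text
clock: 6.77
eef_pos: [546.1, 4.8, 3.2]
tool_rot: [0.659, 0.752, -0.0, -0.0]
contact_force: [-0.3, -0.5, 0.2]
finger_gap: 43.9
grasp_force: 0.0
clock: 6.93
eef_pos: [546.9, 4.4, 4.5]
tool_rot: [0.659, 0.752, 0.0, 0.0]
contact_force: [-0.2, -0.5, 0.7]
finger_gap: 43.6
grasp_force: 0.0
t 6.9333 pos [546.9   4.4   4.5] yaw 0.131 q7 [-0.21  0.75  0.12  1.95 -0.19  0.45  0.19] gap 43.6 zax [ 0.001  0.    -1.   ]
tool d [-2.1 -0.9  2. ] rz 0.001
```

```bash

python3 inch.py '[[[-0.01,-0.005,0.01],[0,0,0]],[[0,0,0],[0,0,0]],[[0,0,0],[0,0,0]],[[0,0,0],[0,0,0]],[[0,0,0],[0,0,0]]]' 10 30
python3 inch.py '[[[0,0,-0.1],[0,0,0]],[[0,0,-0.1],[0,0,0]],[[0,0,-0.1],[0,0,0]],[[0,0,0],[0,0,0]]]'
python3 go.py 488.8 297.6 62 0.021
python3 - <<'E'
from h import *
im=read_camera("side")[100:260,170:383,::-1]
cv2.imwrite("pics/s1.png",cv2.resize(im,None,fx=3.7,fy=3.7,interpolation=cv2.INTER_CUBIC))
E
```

```text
clock: 7.35
eef_pos: [545.8, 1.7, 2.2]
tool_rot: [0.659, 0.752, -0.0, 0.0]
contact_force: [-2.3, -2.0, 6.4]
finger_gap: 18.5
grasp_force: 29.4
clock: 7.68
eef_pos: [547.4, 2.0, 65.0]
tool_rot: [0.659, 0.752, 0.002, 0.001]
contact_force: [1.2, -0.1, 0.2]
finger_gap: 19.1
grasp_force: 29.6
t 7.6833 pos [547.4   2.   65. ] yaw 0.131 q7 [-0.23  0.65  0.16  1.94 -0.18  0.57  0.18] gap 19.1 zax [ 0.004  0.    -1.   ]
tool d [300.7 -19.7   2.9] rz 0.11
```

View pics/s1.png

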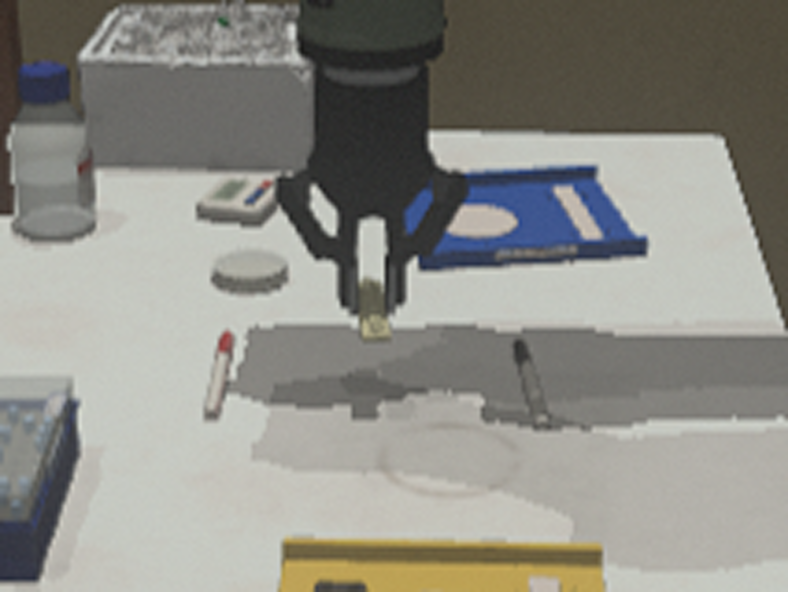

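The strip hangs level in the fingers at (375,320), with both markers, the dish and the timer undisturbed. Next I'll carry it to the yellow tray.

In the tool's units: 30 mm / 200 = 0.15, -5 mm / 200 = -0.025, 0.11 rad / 3.1416 = 0.035.

```bash

python3 inch.py '[[[0,0,0],[0,0,0.035]],[[0.15,-0.025,0],[0,0,0]],[[0.15,-0.025,0],[0,0,0]],[[0.15,-0.025,0],[0,0,0]],[[0.15,-0.025,0],[0,0,0]]]' >/dev/null
python3 inch.py '[[[0.15,-0.025,0],[0,0,0]],[[0.15,-0.025,0],[0,0,0]],[[0.15,-0.025,0],[0,0,0]],[[0.15,-0.03,0],[0,0,0]],[[0.15,-0.03,0],[0,0,0]]]' >/dev/null
python3 inch.py '[[[0.135,-0.025,0],[0,0,0]],[[0,0,0],[0,0,0]],[[0,0,0],[0,0,0]]]'
python3 go.py 488.8 297.6 9 0.021
```

```text
clock: 8.82
eef_pos: [486.6, 299.2, 60.9]
tool_rot: [0.699, 0.715, -0.0, -0.0]
contact_force: [0.1, -0.4, -0.6]
finger_gap: 18.9
grasp_force: 29.6
t 8.8167 pos [486.6 299.2  60.9] yaw 0.024 q7 [-0.82  0.69  0.24  1.88 -0.26  0.61 -0.39] gap 18.9 zax [-0.001 -0.    -1.   ]
tool d [-1.6  2.2 51.9] rz 0.003
```

In the tool's units: 17 mm / 200 = 0.085, 15 mm / 200 = 0.075.

```bash

python3 inch.py '[[[-0.008,0.011,0.075],[0,0,0]],[[0,0,0.085],[0,0,0]],[[0,0,0.06],[0,0,0]],[[0,0,0.025],[0,0,0]],[[0,0,0.01],[0,0,0]]]' >/dev/null
python3 inch.py '[[[0,0,0],[0,0,0]],[[0,0,0],[0,0,0]]]'
```

```text
clock: 9.4
eef_pos: [490.1, 296.3, 11.3]
tool_rot: [0.7, 0.714, 0.0, 0.0]
contact_force: [0.0, 0.4, -0.0]
finger_gap: 18.8
grasp_force: 29.6
```

In the tool's units: 3 mm / 200 = 0.015, -1 mm / 200 = -0.005.

```bash

python3 inch.py '[[[0.005,-0.005,0.015],[0,0,0]],[[0,0,0],[0,0,0]],[[0,0,0],[0,0,0]]]'
python3 inch.py '[[[0,0,0],[0,0,0]],[[0,0,0],[0,0,0]],[[0,0,0],[0,0,0]]]' 38
python3 inch.py '[[[0,0,-0.075],[0,0,0]],[[0,0,-0.125],[0,0,0]],[[0,0,-0.15],[0,0,0]],[[0,0,0],[0,0,0]]]'
python3 go.py 660.3 -12.3 60 0.047
```

```text
clock: 9.65
eef_pos: [488.8, 297.6, 8.0]
tool_rot: [0.7, 0.715, 0.0, -0.0]
contact_force: [-0.3, 0.4, -0.9]
finger_gap: 18.5
grasp_force: 29.6
clock: 9.9
eef_pos: [488.8, 297.4, 7.9]
tool_rot: [0.7, 0.714, 0.0, 0.0]
contact_force: [-0.3, 0.8, -0.1]
finger_gap: 38.0
grasp_force: 0.0
clock: 10.23
eef_pos: [490.8, 298.3, 82.3]
tool_rot: [0.7, 0.714, 0.003, 0.001]
contact_force: [1.3, 1.4, -0.3]
finger_gap: 38.0
grasp_force: 0.0
t 10.2333 pos [490.8 298.3  82.3] yaw 0.02 q7 [-0.83  0.66  0.25  1.87 -0.26  0.64 -0.4 ] gap 38.0 zax [ 0.005  0.003 -1.   ]
tool d [-314.1  163.    22.1] rz -0.027
```

In the tool's units: -31.4 mm / 200 = -0.157, 16.3 mm / 200 = 0.0815.

```bash

python3 inch.py '[[[-0.157,0.0815,0],[0,0,0]],[[-0.157,0.0815,0],[0,0,0]],[[-0.157,0.0815,0],[0,0,0]],[[-0.157,0.0815,0],[0,0,0]],[[-0.157,0.0815,0],[0,0,0]]]' >/dev/null
python3 inch.py '[[[-0.157,0.0815,0],[0,0,0]],[[-0.157,0.0815,0.025],[0,0,0]],[[-0.157,0.0815,0.025],[0,0,0]],[[-0.157,0.0815,0.025],[0,0,0]],[[-0.157,0.08,0.025],[0,0,-0.0086]]]' >/dev/null
python3 inch.py '[[[0,0,0],[0,0,0]],[[0,0,0],[0,0,0]]]'
python3 go.py 660.3 -12.3 3 0.047
```

```text
clock: 11.23
eef_pos: [658.3, -16.0, 57.2]
tool_rot: [0.691, 0.723, -0.0, 0.0]
contact_force: [-0.9, 1.5, -0.5]
finger_gap: 37.9
grasp_force: 0.0
t 11.2333 pos [658.3 -16.   57.2] yaw 0.044 q7 [-0.19  0.8   0.2   1.63 -0.21  0.74  0.15] gap 37.9 zax [-0.    -0.001 -1.   ]
tool d [ 3.6  2.2 54.2] rz -0.003
```

In the tool's units: 17 mm / 200 = 0.085, 15 mm / 200 = 0.075.

```bash

python3 inch.py '[[[0.018,0.011,0.075],[0,0,0]],[[0,0,0.085],[0,0,0]],[[0,0,0.06],[0,0,0]],[[0,0,0.03],[0,0,0]],[[0,0,0.01],[0,0,0]]]' >/dev/null
python3 inch.py '[[[0,0,0],[0,0,0]],[[0,0,0],[0,0,0]]]'
python3 go.py 660.3 -12.3 3 0.047
```

```text
clock: 11.82
eef_pos: [660.3, -9.4, 6.3]
tool_rot: [0.69, 0.724, 0.0, 0.0]
contact_force: [-0.0, 0.3, -0.6]
finger_gap: 38.3
grasp_force: 0.0
t 11.8167 pos [660.3  -9.4   6.3] yaw 0.048 q7 [-0.19  0.87  0.18  1.63 -0.23  0.66  0.16] gap 38.3 zax [ 0.001 -0.    -1.   ]
tool d [-2.9 -0.2  3.3] rz 0.001
```

In the tool's units: 3.3 mm / 200 = 0.0165, -3 mm / 200 = -0.015.

```bash

python3 inch.py '[[[-0.015,0,0.0165],[0,0,0]],[[0,0,0],[0,0,0]],[[0,0,0],[0,0,0]],[[0,0,0],[0,0,0]],[[0,0,0],[0,0,0]]]' 2 25
python3 inch.py '[[[0,0,-0.1],[0,0,0]],[[0,0,-0.1],[0,0,0]],[[0,0,-0.1],[0,0,0]],[[0,0,0],[0,0,0]]]'
python3 go.py 430.8 296.3 62 0.021
```

```text
clock: 12.23
eef_pos: [660.3, -12.6, 2.7]
tool_rot: [0.69, 0.724, 0.0, 0.0]
contact_force: [0.4, -0.8, 2.1]
finger_gap: 9.6
grasp_force: 25.1
clock: 12.57
eef_pos: [662.1, -12.5, 66.3]
tool_rot: [0.69, 0.724, 0.002, 0.002]
contact_force: [-0.2, -0.3, 0.4]
finger_gap: 9.8
grasp_force: 25.0
t 12.5667 pos [662.1 -12.5  66.3] yaw 0.048 q7 [-0.2   0.79  0.2   1.62 -0.21  0.75  0.15] gap 9.8 zax [ 0.005  0.    -1.   ]
tool d [ 319.5 -216.3    3.3] rz 0.027
```

In the tool's units: 28.5 mm / 200 = 0.1425, -20.4 mm / 200 = -0.102, 0.027 rad / 3.1416 = 0.0086.

```bash

python3 inch.py '[[[0,0,0],[0,0,0.0086]],[[0.1425,-0.102,0],[0,0,0]],[[0.1425,-0.102,0],[0,0,0]],[[0.1425,-0.102,0],[0,0,0]],[[0.1425,-0.102,0],[0,0,0]]]' >/dev/null
python3 inch.py '[[[0.1425,-0.102,0],[0,0,0]],[[0.1425,-0.102,0],[0,0,0]],[[0.1425,-0.102,0],[0,0,0]],[[0.1425,-0.102,0],[0,0,0]],[[0.1425,-0.102,0],[0,0,0]]]' >/dev/null
python3 inch.py '[[[0.1425,-0.102,0],[0,0,0]],[[0.1425,-0.102,0],[0,0,0]],[[0,0,0],[0,0,0]],[[0,0,0],[0,0,0]],[[0,0,0],[0,0,0]]]'
python3 go.py 430.8 296.3 10 0.021
```

```text
clock: 13.82
eef_pos: [429.3, 295.7, 62.1]
tool_rot: [0.7, 0.714, -0.0, 0.0]
contact_force: [1.0, -0.3, -0.3]
finger_gap: 9.5
grasp_force: 25.0
t 13.8167 pos [429.3 295.7  62.1] yaw 0.02 q7 [-0.9   0.63  0.25  2.01 -0.29  0.53 -0.43] gap 9.5 zax [-0.    -0.001 -1.   ]
tool d [ 0.6  1.5 52.1] rz -0.001
```

In the tool's units: 17 mm / 200 = 0.085, 15 mm / 200 = 0.075.

```bash

python3 inch.py '[[[0.003,0.0075,0.075],[0,0,0]],[[0,0,0.085],[0,0,0]],[[0,0,0.06],[0,0,0]],[[0,0,0.03],[0,0,0]],[[0,0,0.01],[0,0,0]]]' >/dev/null
python3 inch.py '[[[0,0,0],[0,0,0]],[[0,0,0],[0,0,0]]]'
python3 go.py 430.8 296.3 8.5 0.021
```

```text
clock: 14.4
eef_pos: [431.1, 296.7, 10.9]
tool_rot: [0.7, 0.714, 0.0, 0.0]
contact_force: [-0.9, -0.0, -0.2]
finger_gap: 9.6
grasp_force: 25.0
t 14.4 pos [431.1 296.7  10.9] yaw 0.02 q7 [-0.86  0.73  0.2   2.01 -0.32  0.43 -0.4 ] gap 9.6 zax [ 0.  0. -1.]
tool d [-0.4 -0.3  2.4] rz -0.001
```

In the tool's units: 2.5 mm / 200 = 0.0125.

```bash

python3 inch.py '[[[0,0,0.0125],[0,0,0]],[[0,0,0],[0,0,0]],[[0,0,0],[0,0,0]]]'
python3 inch.py '[[[0,0,0],[0,0,0]],[[0,0,0],[0,0,0]],[[0,0,0],[0,0,0]]]' 28
python3 inch.py '[[[0,0,-0.075],[0,0,0]],[[0,0,-0.125],[0,0,0]],[[0,0,-0.15],[0,0,0]],[[0,0,0],[0,0,0]]]' 38
python3 go.py 437.3 -10.5 60 0.123
```

```text
clock: 14.65
eef_pos: [430.8, 297.0, 8.3]
tool_rot: [0.7, 0.715, 0.0, 0.0]
contact_force: [-1.1, -1.1, -0.2]
finger_gap: 10.0
grasp_force: 25.0
clock: 14.9
eef_pos: [430.8, 297.0, 8.1]
tool_rot: [0.7, 0.715, 0.0, 0.0]
contact_force: [0.5, 0.6, -0.1]
finger_gap: 28.1
grasp_force: 0.0
clock: 15.23
eef_pos: [432.4, 297.9, 82.2]
tool_rot: [0.7, 0.714, 0.003, 0.0]
contact_force: [1.6, 0.8, 0.8]
finger_gap: 37.8
grasp_force: 0.0
t 15.2333 pos [432.4 297.9  82.2] yaw 0.02 q7 [-0.91  0.6   0.26  1.99 -0.28  0.57 -0.44] gap 37.8 zax [ 0.004  0.003 -1.   ]
tool d [-308.5   -1.6   21.2] rz -0.103
```

In the tool's units: -31 mm / 200 = -0.155.

```bash

python3 inch.py '[[[-0.155,0,0],[0,0,0]],[[-0.155,0,0],[0,0,0]],[[-0.155,0,0],[0,0,0]],[[-0.155,0,0],[0,0,0]],[[-0.155,0,0],[0,0,0]]]' >/dev/null
python3 inch.py '[[[-0.155,0,0],[0,0,0]],[[-0.155,0,0.025],[0,0,0]],[[-0.155,0,0.025],[0,0,0]],[[-0.155,0,0.025],[0,0,0]],[[-0.15,0,0.025],[0,0,-0.0328]]]' >/dev/null
python3 inch.py '[[[0,0,0],[0,0,0]],[[0,0,0],[0,0,0]]]'
python3 go.py 437.3 -10.5 3 0.123
```

```text
clock: 16.23
eef_pos: [437.1, -14.0, 57.9]
tool_rot: [0.663, 0.748, -0.0, -0.0]
contact_force: [-0.4, 0.9, 0.8]
finger_gap: 38.5
grasp_force: 0.0
t 16.2333 pos [437.1 -14.   57.9] yaw 0.12 q7 [-0.21  0.55  0.14  2.21 -0.2   0.39  0.21] gap 38.5 zax [-0. -0. -1.]
tool d [ 3.5  0.6 54.9] rz -0.003
```

In the tool's units: 17 mm / 200 = 0.085, 15 mm / 200 = 0.075.

```bash

python3 inch.py '[[[0.015,0.003,0.075],[0,0,0]],[[0,0,0.085],[0,0,0]],[[0,0,0.06],[0,0,0]],[[0,0,0.03],[0,0,0]],[[0,0,0.01],[0,0,0]]]' >/dev/null
python3 inch.py '[[[0,0,0],[0,0,0]],[[0,0,0],[0,0,0]]]'
python3 go.py 437.3 -10.5 3 0.123
```

```text
clock: 16.82
eef_pos: [437.7, -8.7, 6.5]
tool_rot: [0.662, 0.75, 0.0, 0.0]
contact_force: [-0.3, -0.4, -0.2]
finger_gap: 38.2
grasp_force: 0.0
t 16.8167 pos [437.7  -8.7   6.5] yaw 0.124 q7 [-0.19  0.66  0.09  2.22 -0.22  0.26  0.22] gap 38.2 zax [ 0.001  0.    -1.   ]
tool d [-1.8 -0.7  3.5] rz 0.001
```

In the tool's units: 3.4 mm / 200 = 0.017, -2 mm / 200 = -0.01.

```bash

python3 inch.py '[[[-0.01,0,0.017],[0,0,0]],[[0,0,0],[0,0,0]],[[0,0,0],[0,0,0]],[[0,0,0],[0,0,0]],[[0,0,0],[0,0,0]]]' 2 25
python3 inch.py '[[[0,0,-0.1],[0,0,0]],[[0,0,-0.1],[0,0,0]],[[0,0,-0.1],[0,0,0]],[[0,0,0],[0,0,0]]]'
python3 go.py 390.2 -322.1 62 0.203
```

```text
clock: 17.23
eef_pos: [437.9, -11.1, 2.8]
tool_rot: [0.662, 0.749, 0.0, 0.0]
contact_force: [-0.0, -2.0, 4.1]
finger_gap: 10.1
grasp_force: 25.2
clock: 17.57
eef_pos: [438.9, -10.9, 65.3]
tool_rot: [0.662, 0.749, 0.001, 0.001]
contact_force: [0.1, -0.4, 0.2]
finger_gap: 10.2
grasp_force: 24.8
t 17.5667 pos [438.9 -10.9  65.3] yaw 0.124 q7 [-0.23  0.53  0.15  2.21 -0.19  0.41  0.21] gap 10.2 zax [ 0.004  0.    -1.   ]
tool d [-302.8  -86.7    3. ] rz -0.079
```

In the tool's units: -29.5 mm / 200 = -0.1475, -11 mm / 200 = -0.055, -0.079 rad / 3.1416 = -0.0251.

```bash

python3 inch.py '[[[0,0,0],[0,0,-0.0251]],[[-0.1475,-0.055,0],[0,0,0]],[[-0.1475,-0.055,0],[0,0,0]],[[-0.1475,-0.055,0],[0,0,0]],[[-0.1475,-0.055,0],[0,0,0]]]' >/dev/null
python3 inch.py '[[[-0.1475,-0.055,0],[0,0,0]],[[-0.1475,-0.055,0],[0,0,0]],[[-0.1475,-0.055,0],[0,0,0]],[[-0.1475,-0.055,0],[0,0,0]],[[-0.1475,-0.055,0],[0,0,0]]]' >/dev/null
python3 inch.py '[[[-0.1475,-0.055,0],[0,0,0]],[[0,0,0],[0,0,0]],[[0,0,0],[0,0,0]],[[0,0,0],[0,0,0]]]'
python3 go.py 390.2 -322.1 10 0.203
```

```text
clock: 18.73
eef_pos: [389.3, -321.5, 62.3]
tool_rot: [0.632, 0.775, 0.0, -0.0]
contact_force: [-0.0, 0.3, -1.0]
finger_gap: 9.8
grasp_force: 24.8
t 18.7333 pos [ 389.3 -321.5   62.3] yaw 0.203 q7 [ 0.52  0.6   0.06  2.04 -0.08  0.5   0.85] gap 9.8 zax [-0.     0.001 -1.   ]
tool d [-0.8  0.8 52.3] rz -0.0
```

In the tool's units: 17 mm / 200 = 0.085, 15 mm / 200 = 0.075.

```bash

python3 inch.py '[[[-0.004,0.004,0.075],[0,0,0]],[[0,0,0.085],[0,0,0]],[[0,0,0.06],[0,0,0]],[[0,0,0.03],[0,0,0]],[[0,0,0.015],[0,0,0]]]' >/dev/null
python3 inch.py '[[[0,0,0.0025],[0,0,0]],[[0,0,0],[0,0,0]],[[0,0,0],[0,0,0]]]'
python3 go.py 390.2 -322.1 8.3 0.203
```

```text
clock: 19.4
eef_pos: [390.7, -322.7, 9.7]
tool_rot: [0.632, 0.775, 0.0, 0.0]
contact_force: [0.3, 0.5, 0.3]
finger_gap: 10.1
grasp_force: 24.8
t 19.4 pos [ 390.7 -322.7    9.7] yaw 0.203 q7 [ 0.54  0.7   0.05  2.05 -0.08  0.39  0.85] gap 10.1 zax [ 0.001 -0.    -1.   ]
tool d [ 0.7 -0.4  1.4] rz 0.0
```

In the tool's units: 1.4 mm / 200 = 0.007.

```bash

python3 inch.py '[[[0,0,0.007],[0,0,0]],[[0,0,0],[0,0,0]],[[0,0,0],[0,0,0]]]' >/dev/null
python3 inch.py '[[[0,0,0],[0,0,0]],[[0,0,0],[0,0,0]],[[0,0,0],[0,0,0]]]' 28
python3 inch.py '[[[0,0,-0.075],[0,0,0]],[[0,0,-0.125],[0,0,0]],[[0,0,-0.15],[0,0,0]],[[0,0,0],[0,0,0]]]' 85
python3 go.py 660.3 -183.7 60 0.203
```

```text
clock: 19.9
eef_pos: [390.4, -322.8, 7.8]
tool_rot: [0.632, 0.775, -0.0, 0.0]
contact_force: [0.3, 0.7, 1.0]
finger_gap: 28.0
grasp_force: 0.0
clock: 20.23
eef_pos: [391.8, -324.0, 81.8]
tool_rot: [0.632, 0.775, 0.0, 0.003]
contact_force: [0.6, -1.2, 1.1]
finger_gap: 74.8
grasp_force: 0.0
t 20.2333 pos [ 391.8 -324.    81.8] yaw 0.202 q7 [ 0.52  0.57  0.07  2.03 -0.07  0.54  0.85] gap 74.8 zax [ 0.004 -0.003 -1.   ]
tool d [ 83.5 291.1  22.6] rz -0.001
```

In the tool's units: 29 mm / 200 = 0.145, 8.3 mm / 200 = 0.0415.

```bash

python3 inch.py '[[[0.0415,0.145,0],[0,0,0]],[[0.0415,0.145,0],[0,0,0]],[[0.0415,0.145,0],[0,0,0]],[[0.0415,0.145,0],[0,0,0]],[[0.0415,0.145,0],[0,0,0]]]' >/dev/null
python3 inch.py '[[[0.0415,0.145,0],[0,0,0]],[[0.0415,0.145,0.025],[0,0,0]],[[0.0415,0.145,0.025],[0,0,0]],[[0.0415,0.145,0.025],[0,0,0]],[[0.0415,0.145,0.025],[0,0,0]]]' >/dev/null
python3 inch.py '[[[0,0,0],[0,0,0]],[[0,0,0],[0,0,0]],[[0,0,0],[0,0,0]]]'
python3 go.py 660.3 -183.7 3 0.203
python3 - <<'E'
from h import *
im=read_camera("top")[130:310,90:430,::-1]
cv2.imwrite("pics/t1.png",cv2.resize(cv2.convertScaleAbs(im,alpha=1.4),None,fx=2.35,fy=2.35,interpolation=cv2.INTER_CUBIC))
E
```

```text
clock: 21.32
eef_pos: [657.1, -183.3, 57.4]
tool_rot: [0.632, 0.775, -0.0, -0.0]
contact_force: [0.1, -1.0, -0.2]
finger_gap: 84.6
grasp_force: 0.0
t 21.3167 pos [ 657.1 -183.3   57.4] yaw 0.203 q7 [ 0.12  0.82  0.11  1.56 -0.11  0.78  0.47] gap 84.6 zax [-0.001 -0.    -1.   ]
tool d [-1.   3.  54.4] rz -0.0
```

View pics/t1.png

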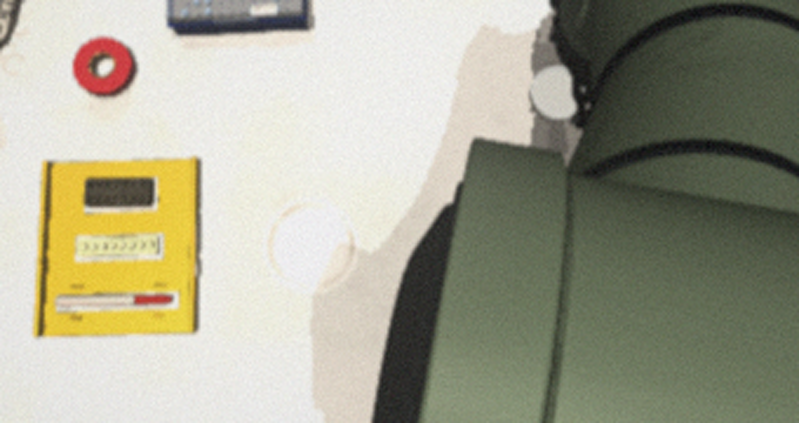

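The yellow tray shows the rack at (120,192), the strip at (118,246) and the red marker at (116,301). All three sit centred and in line on their outlines. The dish is next.

In the tool's units: 17 mm / 200 = 0.085, 15 mm / 200 = 0.075.

```bash

python3 inch.py '[[[-0.005,0.015,0.075],[0,0,0]],[[0,0,0.085],[0,0,0]],[[0,0,0.06],[0,0,0]],[[0,0,0.03],[0,0,0]],[[0,0,0.015],[0,0,0]]]' >/dev/null
python3 inch.py '[[[0,0,0.01],[0,0,0]],[[0,0,0],[0,0,0]],[[0,0,0],[0,0,0]]]'
python3 go.py 660.3 -183.7 0 0.203
```

```text
clock: 22.03
eef_pos: [661.1, -183.5, 3.3]
tool_rot: [0.632, 0.775, 0.0, 0.0]
contact_force: [0.7, -0.0, -0.4]
finger_gap: 84.9
grasp_force: 0.0
t 22.0333 pos [ 661.1 -183.5    3.3] yaw 0.203 q7 [ 0.13  0.9   0.1   1.55 -0.12  0.7   0.48] gap 84.9 zax [ 0.001 -0.    -1.   ]
tool d [-0.  -0.8  3.3] rz -0.0
```

The rows are not in the units I measure in: shifts go in shares of 200 mm and turns go in shares of pi rad. I convert before sending: 4 mm / 200 = 0.02, -0.8 mm / 200 = -0.004.

```bash

python3 inch.py '[[[0,-0.004,0.02],[0,0,0]],[[0,0,0],[0,0,0]],[[0,0,0],[0,0,0]],[[0,0,0],[0,0,0]],[[0,0,0],[0,0,0]]]' 55 25
python3 inch.py '[[[0,0,-0.1],[0,0,0]],[[0,0,-0.1],[0,0,0]],[[0,0,-0.1],[0,0,0]],[[0,0,0],[0,0,0]]]'
python3 go.py 478.4 -303 60 0.203
```

```text
clock: 22.45
eef_pos: [660.0, -183.5, -1.0]
tool_rot: [0.632, 0.775, 0.0, 0.0]
contact_force: [-2.4, -0.3, 5.1]
finger_gap: 58.8
grasp_force: 26.4
clock: 22.78
eef_pos: [662.0, -184.1, 62.6]
tool_rot: [0.632, 0.775, 0.001, 0.002]
contact_force: [0.6, 0.9, 0.1]
finger_gap: 58.7
grasp_force: 27.0
t 22.7833 pos [ 662.  -184.1   62.6] yaw 0.203 q7 [ 0.12  0.81  0.11  1.54 -0.11  0.78  0.47] gap 58.7 zax [ 0.005 -0.001 -1.   ]
tool d [ -79.5 -203.8    1.8] rz -0.0
```

In the tool's units: -29.1 mm / 200 = -0.1455, -11.4 mm / 200 = -0.057.

```bash

python3 inch.py '[[[-0.057,-0.1455,0],[0,0,0]],[[-0.057,-0.1455,0],[0,0,0]],[[-0.057,-0.1455,0],[0,0,0]],[[-0.057,-0.1455,0],[0,0,0]],[[-0.057,-0.1455,0],[0,0,0]]]' >/dev/null
python3 inch.py '[[[-0.057,-0.1455,0],[0,0,0]],[[-0.057,-0.1455,0],[0,0,0]],[[0,0,0],[0,0,0]],[[0,0,0],[0,0,0]]]'
python3 go.py 478.4 -303 6 0.203
python3 - <<'E'
from h import *
im=read_camera("side")[80:210,210:370,::-1]
cv2.imwrite("pics/s2.png",cv2.resize(im,None,fx=4,fy=4,interpolation=cv2.INTER_CUBIC))
E
```

```text
clock: 23.53
eef_pos: [475.4, -304.0, 58.7]
tool_rot: [0.633, 0.774, -0.0, -0.0]
contact_force: [-0.3, 0.2, -0.4]
finger_gap: 58.7
grasp_force: 27.1
t 23.5333 pos [ 475.4 -304.    58.7] yaw 0.2 q7 [ 0.41  0.67  0.08  1.89 -0.09  0.59  0.74] gap 58.7 zax [-0. -0. -1.]
tool d [ 0.4  3.2 52.7] rz -0.003
```

View pics/s2.png

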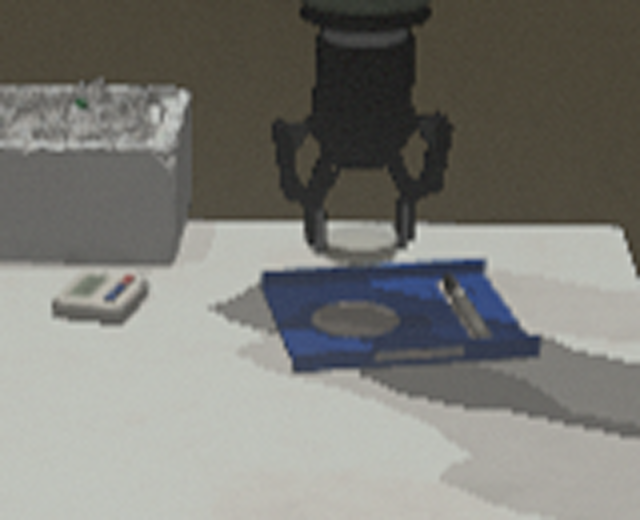

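The dish hangs level between the fingers at (360,242), and the black marker lies on its outline at (465,305). Lowering the dish.

In the tool's units: 17 mm / 200 = 0.085, 15 mm / 200 = 0.075.

```bash

python3 inch.py '[[[0.002,0.015,0.075],[0,0,0]],[[0,0,0.085],[0,0,0]],[[0,0,0.06],[0,0,0]],[[0,0,0.03],[0,0,0]],[[0,0,0.01],[0,0,0]]]' >/dev/null
python3 inch.py '[[[0,0,0.0025],[0,0,0]],[[0,0,0],[0,0,0]],[[0,0,0],[0,0,0]]]'
python3 go.py 478.4 -303 5 0.203
```

```text
clock: 24.25
eef_pos: [479.9, -301.9, 6.8]
tool_rot: [0.632, 0.775, 0.0, 0.0]
contact_force: [-0.5, -0.1, -0.2]
finger_gap: 58.6
grasp_force: 27.1
t 24.25 pos [ 479.9 -301.9    6.8] yaw 0.203 q7 [ 0.41  0.76  0.06  1.89 -0.09  0.49  0.74] gap 58.6 zax [ 0.001 -0.    -1.   ]
tool d [-0.8 -1.7  1.8] rz -0.0
```

Release the dish, lift, and clear the camera view by moving to around x=450, y=0.

In the tool's units: 2.4 mm / 200 = 0.012, -1.7 mm / 200 = -0.0085.

```bash

python3 inch.py '[[[-0.004,-0.0085,0.012],[0,0,0]],[[0,0,0],[0,0,0]],[[0,0,0],[0,0,0]]]'
python3 inch.py '[[[0,0,0],[0,0,0]],[[0,0,0],[0,0,0]],[[0,0,0],[0,0,0]],[[0,0,0],[0,0,0]]]' 80
python3 inch.py '[[[0,0,-0.05],[0,0,0]],[[0,0,-0.125],[0,0,0]],[[0,0,-0.175],[0,0,0]],[[0,0,-0.175],[0,0,0]],[[0,0,-0.15],[0,0,0]]]'
python3 inch.py '[[[0.175,0,0],[0,0,0]],[[0.175,0,0],[0,0,0]],[[0.175,0,0],[0,0,0]],[[0.175,0,0],[0,0,0]],[[0.175,0,0],[0,0,0]]]'>/dev/null
python3 inch.py '[[[0.175,0,0],[0,0,0]],[[0.175,0,0],[0,0,0]],[[0.175,0,0],[0,0,0]],[[0,0,0],[0,0,0]],[[0,0,0],[0,0,0]]]'
python3 - <<'E'
from h import *
im=read_camera("top"); np.save("pics/t2.npy",im)
im=im[130:310,90:430,::-1]
cv2.imwrite("pics/t2.png",cv2.resize(cv2.convertScaleAbs(im,alpha=1.4),None,fx=2.35,fy=2.35,interpolation=cv2.INTER_CUBIC))
E
```

```text
clock: 24.5
eef_pos: [478.0, -303.1, 4.0]
tool_rot: [0.632, 0.775, -0.0, 0.0]
contact_force: [-0.3, -0.7, 0.8]
finger_gap: 58.6
grasp_force: 27.1
clock: 24.83
eef_pos: [478.0, -302.8, 3.8]
tool_rot: [0.632, 0.775, -0.0, -0.0]
contact_force: [0.1, -0.2, -0.1]
finger_gap: 79.9
grasp_force: 0.0
clock: 25.25
eef_pos: [477.9, -302.9, 141.7]
tool_rot: [0.632, 0.775, 0.0, 0.001]
contact_force: [1.2, 0.4, 1.1]
finger_gap: 80.1
grasp_force: 0.0
clock: 26.08
eef_pos: [421.4, -26.9, 139.5]
tool_rot: [0.63, 0.776, 0.0, 0.0]
contact_force: [2.0, 0.0, -0.2]
finger_gap: 79.6
grasp_force: 0.0
```

View pics/t2.png

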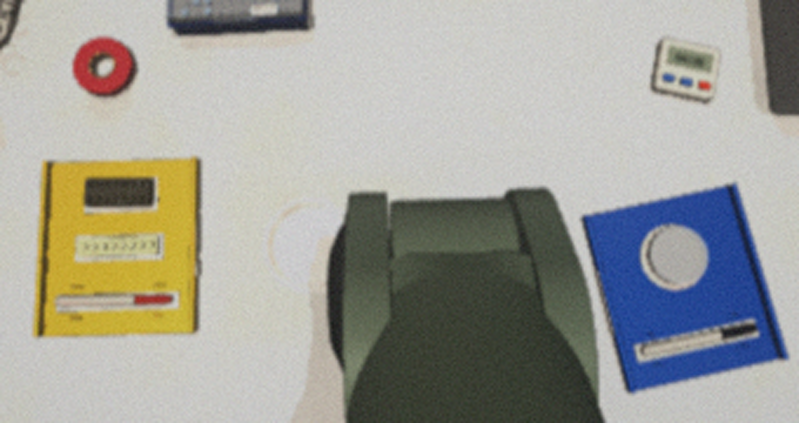

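The final view shows all five things on their outlines, with the timer at (686,69) and the tape at (104,66) where they were. One last check of the dish centre, allowing for lid parallax.

```bash
python3 - <<'E'
from h import *
f=lambda p:np.array([90,130])+(np.array(p,float)+.5)/2.35-.5
print("dish",back("top",f([(677,256)]),19)[0].round(1),"target 478.4 -303")
print("rack",back("top",f([(120,192)]),17)[0].round(1),"target 546.8 298.7")
print("strip",back("top",f([(119,247)]),13)[0].round(1),"target 488.8 297.6")
print("red",back("top",f([(116,301)]),11)[0].round(1),"target 430.8 296.3")
print("blk",back("top",f([(698,340)]),11)[0].round(1),"target 390.2 -322.1")
E
```

```text
dish [ 478.4 -302.1   19. ] target 478.4 -303
rack [548.  296.7  17. ] target 546.8 298.7
strip [488.7 295.4  13. ] target 488.8 297.6
red [431.3 295.7  11. ] target 430.8 296.3
blk [ 391.  -320.7   11. ] target 390.2 -322.1
```

```bash
python3 -c "
from plant import robot, telemetry, read_camera, camera_model
print(robot.sign_off())"
```

```text
the job is handed in; nothing more can be done
None
```

Both kits are made up and the job is handed in: my last measurement put all five things within about 3 mm of their outline centres at about 26 s of the 122 s allowed, and the timer and tape look unmoved, but the sign-off gave no verdict.

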